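# Load three eggs, then snap the guard cap onto the egg piercer

### The job

The eggs are pierced and one already stands in the egg cooker: bring more from the wooden holder, gently, until exactly three stand upright in the cooker's rack, and leave the other two in the holder. Then put the orange guard cap over the stud of the egg piercer and press it straight down through the click until it is fully home, and finish like that, still holding the cap and pressing it down firmly (about 10 N), without letting go. Leave the egg cups, the jar and the cooker's dome where they are, and do not knock the piercer over.

Things in the scene. Friction and masses are not known exactly. Their poses are not given: they have to be found in the camera images.
- cooker: cream egg cooker without its dome, 176 mm across and 61 mm tall, fixed; origin at the centre of its underside, its black dial on the -x side
- rack: round steel egg rack lying in the cooker, fixed to it, 164 mm across, turned by any angle. Origin on the cooker's axis at shelf height; the rack's top is 65 mm above it. Four ring seats (hole 37 mm) lie 48 mm from the axis along its own +x, +y, -x and -y; one of them holds an egg at the start
- seat0 (a point): rack seat 0 (along the rack's own +x): the point where the middle (widest girth) of an egg standing in it lies, 16 mm above the rack's top
- seat1 (a point): rack seat 1 (along the rack's own +y): the point where the middle (widest girth) of an egg standing in it lies, 16 mm above the rack's top
- seat2 (a point): rack seat 2 (along the rack's own -x): the point where the middle (widest girth) of an egg standing in it lies, 16 mm above the rack's top
- seat3 (a point): rack seat 3 (along the rack's own -y): the point where the middle (widest girth) of an egg standing in it lies, 16 mm above the rack's top
- holder: ash egg holder, a board 256 mm long (own x), 60 mm wide, its top 42 mm above the shelf, fixed; origin at the centre of its underside. Four holes of 37 mm in a row, 62 mm apart, each with an egg at the start
- slot0 (a point): holder hole 0, counted along its own +x: where the middle of an egg standing in it lies, 16 mm above the board's top
- slot1 (a point): holder hole 1, counted along its own +x: where the middle of an egg standing in it lies, 16 mm above the board's top
- slot2 (a point): holder hole 2, counted along its own +x: where the middle of an egg standing in it lies, 16 mm above the board's top
- slot3 (a point): holder hole 3, counted along its own +x: where the middle of an egg standing in it lies, 16 mm above the board's top
- egg0: a brown hen's egg, loose, 57 mm tall and 44 mm across at its widest, about 60 g, standing blunt end up. Origin in its middle at the widest girth, 32 mm above its pointed bottom end, z up through the blunt end. 10 N a finger holds it; over 35 N a finger, or 15 N down on it, cracks it. It stands in the rack at the start
- egg1: a brown hen's egg, loose, 57 mm tall and 44 mm across at its widest, about 60 g, standing blunt end up. Origin in its middle at the widest girth, 32 mm above its pointed bottom end, z up through the blunt end. 10 N a finger holds it; over 35 N a finger, or 15 N down on it, cracks it. It stands in the holder's hole 0 at the start
- egg2: a brown hen's egg, loose, 57 mm tall and 44 mm across at its widest, about 60 g, standing blunt end up. Origin in its middle at the widest girth, 32 mm above its pointed bottom end, z up through the blunt end. 10 N a finger holds it; over 35 N a finger, or 15 N down on it, cracks it. It stands in the holder's hole 1 at the start
- egg3: a brown hen's egg, loose, 57 mm tall and 44 mm across at its widest, about 60 g, standing blunt end up. Origin in its middle at the widest girth, 32 mm above its pointed bottom end, z up through the blunt end. 10 N a finger holds it; over 35 N a finger, or 15 N down on it, cracks it. It stands in the holder's hole 2 at the start
- egg4: a brown hen's egg, loose, 57 mm tall and 44 mm across at its widest, about 60 g, standing blunt end up. Origin in its middle at the widest girth, 32 mm above its pointed bottom end, z up through the blunt end. 10 N a finger holds it; over 35 N a finger, or 15 N down on it, cracks it. It stands in the holder's hole 3 at the start
- piercer: egg piercer: a white measuring beaker, loose, upside down on its rim, 62 mm tall, 66 mm across below and 54 mm at its flat top, 100 g. On the top a grey stud 21 mm across, 15 mm tall, chamfered above, with a 5 mm needle on it; four sprung blue snap beads stand 2.4 mm out of its side. Origin at the centre of the rim, on the shelf
- stud_foot (a point): centre of the stud's foot on the beaker's flat top, 62 mm above the shelf
- cap: orange guard cap, loose, mouth down on the shelf, round, 34 mm across, 30 mm tall, 20 g; origin at the centre of its mouth. A lip in the mouth (23 mm hole) meets the beads 11 mm above the beaker's flat top; about 10 N pushes it past them, then the force drops away with a click some 7 mm up and the rest goes freely until the mouth stands on the flat top
- cup_a: ash egg cup, loose, 48 mm tall and 48 mm across: leave alone
- cup_b: ash egg cup, loose, 48 mm tall and 48 mm across: leave alone
- jar: glass storage jar with clip lid, loose, 96 mm across and 129 mm tall: leave alone
- dome: the cooker's clear dome with a black knob, loose, 168 mm across and 105 mm tall, standing on an aluminium tray (180 x 290 x 14 mm): leave alone
There are look-alikes about, which are no part of the job. What is shaped like the egg2 but pink or red is not meant.

How it is judged (in metres and radians):
On the way, in this order (a step that is already met when the one before it is completed fails the run):
1. exactly three eggs stand upright in the cooker's rack, released, and the other two in the holder ((distance between egg0 and seat0 below 0.009 m or distance between egg0 and seat1 below 0.009 m or distance between egg0 and seat2 below 0.009 m or distance between egg0 and seat3 below 0.009 m) and (distance between egg1 and seat0 below 0.009 m or distance between egg1 and seat1 below 0.009 m or distance between egg1 and seat2 below 0.009 m or distance between egg1 and seat3 below 0.009 m or distance between egg1 and slot0 below 0.009 m or distance between egg1 and slot1 below 0.009 m or distance between egg1 and slot2 below 0.009 m or distance between egg1 and slot3 below 0.009 m) and (distance between egg2 and seat0 below 0.009 m or distance between egg2 and seat1 below 0.009 m or distance between egg2 and seat2 below 0.009 m or distance between egg2 and seat3 below 0.009 m or distance between egg2 and slot0 below 0.009 m or distance between egg2 and slot1 below 0.009 m or distance between egg2 and slot2 below 0.009 m or distance between egg2 and slot3 below 0.009 m) and (distance between egg3 and seat0 below 0.009 m or distance between egg3 and seat1 below 0.009 m or distance between egg3 and seat2 below 0.009 m or distance between egg3 and seat3 below 0.009 m or distance between egg3 and slot0 below 0.009 m or distance between egg3 and slot1 below 0.009 m or distance between egg3 and slot2 below 0.009 m or distance between egg3 and slot3 below 0.009 m) and (distance between egg4 and seat0 below 0.009 m or distance between egg4 and seat1 below 0.009 m or distance between egg4 and seat2 below 0.009 m or distance between egg4 and seat3 below 0.009 m or distance between egg4 and slot0 below 0.009 m or distance between egg4 and slot1 below 0.009 m or distance between egg4 and slot2 below 0.009 m or distance between egg4 and slot3 below 0.009 m) and angle between each of egg0, egg1, egg2, egg3, egg4's own z axis and vertical below 0.35 rad and ((height (world z) of each of egg1, egg2 above 0.0691469 m and height (world z) of each of egg3, egg4 below 0.0691469 m) or (height (world z) of each of egg1, egg3 above 0.0691469 m and height (world z) of each of egg2, egg4 below 0.0691469 m) or (height (world z) of each of egg1, egg4 above 0.0691469 m and height (world z) of each of egg2, egg3 below 0.0691469 m) or (height (world z) of each of egg1, egg4 below 0.0691469 m and height (world z) of each of egg2, egg3 above 0.0691469 m) or (height (world z) of each of egg1, egg3 below 0.0691469 m and height (world z) of each of egg2, egg4 above 0.0691469 m) or (height (world z) of each of egg1, egg2 below 0.0691469 m and height (world z) of each of egg3, egg4 above 0.0691469 m)) and contact force between the fingers and egg0 below 0.05 N and contact force between the fingers and egg1 below 0.05 N and contact force between the fingers and egg2 below 0.05 N and contact force between the fingers and egg3 below 0.05 N and contact force between the fingers and egg4 below 0.05 N), for 0.2 s.
2. the cap has clicked home on the stud and is still being pressed (z of cap in the frame of stud_foot below 0.002 m and horizontal distance between cap and stud_foot below 0.004 m and angle between the z axis of cap and the z axis of piercer, either way round below 0.08 rad and contact force between cap and piercer above 5 N and contact force between the fingers and cap above 5 N), for 0.4 s.
At the end, for the whole second after the job is handed in: three eggs in rack seats and two in holder holes (middle within 9 mm, tilt under 0.35 rad, untouched by the fingers); cap home on the stud (gap under 2 mm, 4 mm off centre, 0.08 rad), fingers on it and it on the piercer with over 5 N each; piercer upright on the shelf (all of step 1 and all of step 2 and angle between piercer's own z axis and vertical below 0.06 rad and height (world z) of piercer below 0.004 m); the arm keeps its last pose, push and grip.
It fails at once if an egg falls off (its middle under 40 mm above the shelf) (height (world z) of any of egg0, egg1, egg2, egg3, egg4 below 0.04 m).
It fails at once if an egg is dropped: it moves faster than 0.6 m/s with no finger on it ((linear speed of egg0 above 0.6 m/s and contact force between the fingers and egg0 below 0.01 N) or (linear speed of egg1 above 0.6 m/s and contact force between the fingers and egg1 below 0.01 N) or (linear speed of egg2 above 0.6 m/s and contact force between the fingers and egg2 below 0.01 N) or (linear speed of egg3 above 0.6 m/s and contact force between the fingers and egg3 below 0.01 N) or (linear speed of egg4 above 0.6 m/s and contact force between the fingers and egg4 below 0.01 N)).
It fails at once if an egg is squeezed by the fingers, or pressed into the rack or the holder, hard enough to crack it (contact force between the fingers and egg0 above 80 N or contact force between the fingers and egg1 above 80 N or contact force between the fingers and egg2 above 80 N or contact force between the fingers and egg3 above 80 N or contact force between the fingers and egg4 above 80 N or contact force between any of egg0, egg1, egg2, egg3, egg4 and rack above 40 N or contact force between any of egg0, egg1, egg2, egg3, egg4 and holder above 40 N).
It fails at once if an egg cup, the jar or the dome is pushed more than 25 mm away (distance of any of cup_a, cup_b, jar, dome from where it was at the start of the episode above 0.025 m).
It fails at once if the piercer is knocked over (angle between piercer's own z axis and vertical above 0.6 rad).
It also fails if it takes over 72 s, if anything falls off the work surface, if the arm or the gripper's body presses on something with over 40 N, if the wrist force passes 120 N, or if a joint passes its speed limit or range.

### The arm

A 6-joint arm with a two-finger parallel gripper is mounted at the origin on the work surface. World frame = base frame: x ahead of the robot, y to its left, z up, the work surface at z = 0. Lengths are in mm, angles in rad, forces in N, time in s.
With the tool pointing down it reaches from about 350 to 775 mm from the base axis. Payload 7.3 kg.
Tool frame: the origin (TCP) lies at the very end of the fingers, on their centre line; the grasp point (between the pads) lies 19 mm behind it; z points along the fingers, y is the line along which they close (so a half turn about z gives the same grasp; the last joint's range is limited). The gripper opens to 92 mm and grips with 3 to 60 N. Pads are 19 mm wide; open, the fingers measure 130 mm over their backs; the gripper's body (75 mm by 190 mm) begins 47 mm behind the grasp point.
Start: joints at [1.093, 0.342, 1.524, -0, 1.275, -0.146], TCP at [171.002, 496.39, 226.741] pointing down, gripper open.
Joint ranges: [-2.53, 2.53], [-0.77, 2.02], [0.04, 2.7], [-1, 4.14], [0.28, 2.66], [-3.11, 3.11]. Speed limits (rad/s): [2.57, 2.57, 3.14, 3.14, 3.14, 3.14].

### API

Orientations are given as [roll, pitch, yaw] about the fixed x, y, z axes, in that order (R = Rz(yaw) Ry(pitch) Rx(roll)).
In Python, from plant import bot gives the robot as it stands.
- The arm moves only by the tool jog_arm, never from a script. Its argument "targets" is a list of rows, each an object with "xyz": the shift along the tool's x, y, z as a fraction of full scale, a list of three; "spin": the turn about the tool's z as a fraction of full scale. In form: [{"xyz": [x, y, z], "spin": spin}, ...]. A call has exactly 10 rows; each row shifts and turns the commanded pose from where the row before left it, along the tool's axes as they then stand; what a row does not reach is not made up. Full scale, the value 1, is 80 mm for a shift and 0.1 rad for a turn. A row lasts 1/8 s, in which the tool goes at most 62.5 mm and 10.7 degrees, less where a joint would pass 70% of its speed; a pose out of reach is approached as far as the arm can. A call with a number of a shift or a turn outside -1 to 1 is refused whole. A call with a gripper value outside its range is refused whole. "gripper" is the opening in per cent of the stroke, from 0 (shut) to 100 (fully open), set as the call begins (left out, the last holds). The fingers move at their own pace and stop on an object; the grip force is fixed at half the most. Time passes only in rows, so rows that do not move let the fingers close, or fill a call up. It gives the time, the measured TCP pose, the force, the opening and the grip force at its end, in the units of the state.
- bot.get_obs(): the state, without advancing time (a new reading comes with each control period).
- bot.capture(name): name is "scene" or "top" or "wrist"; returns the picture (420x560x3 uint8, blue, green, red); there is no depth.
- bot.get_calibration(name): a dict with "vfov" (degrees; the focal length in pixels is half the picture's height over the tangent of half this angle, whatever the lens; pixels are square), "cx", "cy" (the principal point, pixels), "eye" and "rotation" of the camera in the world. Camera axes: x right, y down, z forward; pixel columns grow to the right and rows downward; lengths in mm; the calibration is good to about 2 mm. A picture is of the moment at which its call begins: read the wrist's pose just before it. get_calibration takes no time and is no camera call; for the wrist camera it gives the pose at the moment of the call.
- bot.close_job(): hands the job in; it is judged then, once.
The state is a dict: "time": time; "joint_positions": joint angles; "dq": joint speeds; "tau": joint torques, N m; "tool_pos": TCP position; "tcp_rot": TCP orientation; "contact_force": force on the tool from outside, world axes, zero at the start; "moment": the same for the moment, N m; "grip_width": finger opening in mm; "finger_force": force on a finger pad.
Only numpy, scipy, OpenCV 4.12 (cv2) and the standard library are available. Lean on these libraries where they do the work, as an engineer would, in place of code of your own. Each camera call takes 0.05 s, during which the arm holds its last target. There are 200 camera calls.

## Working session

There is one attempt and no reset: what is moved stays moved. The work goes in short steps, Python scripts to look and compute and a tool call to move; the robot and the scene stay as the last step left them, time stands still between calls to the robot, and variables do not carry over. Pictures are saved under pics/ and viewed, at most 10 in all, crops included, and the job is handed in when it is done.

Besides the shell and the picture viewer there is one more tool, called after "Emit:" as name([rows], argument=value, ...), one row to a line, values as JSON. jog_arm: Moves the arm, as the interface text tells. Shift numbers are shares of 80 mm and turn numbers shares of 0.1 rad, none past 1 either way. Its arguments: {"type":"object","properties":{"targets":{"type":"array","items":{"type":"object","properties":{"xyz":{"type":"array","items":{"type":"number"}},"spin":{"type":"number"}}}},"gripper":{"type":"number"}},"required":["targets"]}

```bash
ls; mkdir -p pics
python3 - <<'E'
from plant import bot
import cv2,json
for n in ("scene","top"):
    cv2.imwrite(f"pics/{n}0.png",bot.capture(n)); c=bot.get_calibration(n); print(n,c)
print(bot.get_calibration("wrist"));print(bot.get_obs())
E
```

```text
pics
scene {'vfov': 53.52070002574274, 'cx': 276.4320079636715, 'cy': 212.9745843425222, 'eye': array([1192.04511277, -556.33178643,  809.64773282]), 'rotation': array([-2.32244748,  0.02222728,  0.8540227 ])}
top {'vfov': 45.58978452112716, 'cx': 272.1814149703063, 'cy': 211.52062896219607, 'eye': array([ 365.7466343 ,  -52.46679634, 1138.82381518]), 'rotation': array([-2.93702512, -0.0041142 , -1.63667665])}
{'vfov': 71.57873092980174, 'cx': 278.3501889152696, 'cy': 210.6843331769917, 'eye': array([ 96.04409141, 523.17845238, 384.52686892]), 'rotation': array([2.84491423e+00, 9.78241060e-04, 1.24045362e+00])}
{'time': 0.1, 'joint_positions': array([ 1.09297976e+00,  3.42629971e-01,  1.52490723e+00,  7.52956340e-08,
        1.27543769e+00, -1.45987811e-01]), 'dq': array([-0.00103278, -0.0036053 , -0.00219459,  0.00153029, -0.00031463,
        0.00101977]), 'tau': array([ 2.14722793e-03, -4.32002234e+01, -2.44695926e+01,  7.18816649e-02,
        5.25213126e-02, -4.85421674e-05]), 'tool_pos': array([170.83211392, 496.03870049, 226.13143023]), 'tcp_rot': array([-3.14022513e+00, -2.01145157e-04,  2.80976373e+00]), 'contact_force': array([-0.02140253,  0.00520336,  0.16868702]), 'moment': array([-0.01765185, -0.03598301,  0.01627329]), 'finger_force': 0.0, 'grip_width': 92.17266614934627}
```

View pics/top0.png

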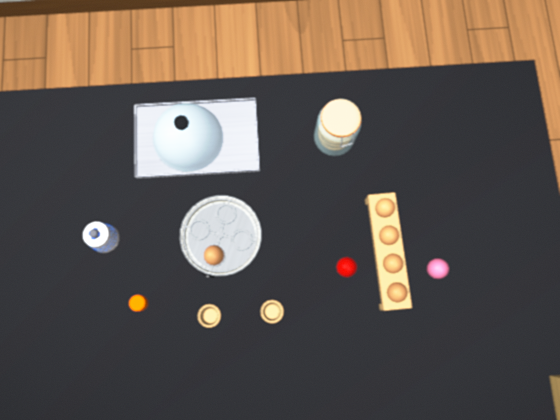

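View pics/scene0.png

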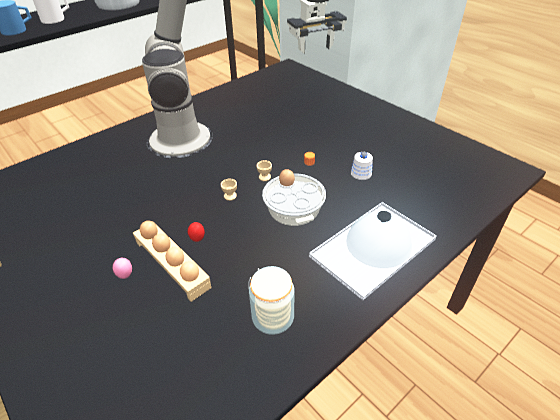

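The top view shows the holder eggs at (385,207), (389,235), (393,263) and (397,292), and the rack egg at (213,255). The cooker centre is about (221,235), the cap (138,303) and the piercer stud about (95,234). The red and pink eggs are decoys.

```bash
cat > h.py <<'E'
import numpy as np, cv2
from scipy.spatial.transform import Rotation as R
from plant import bot
def ray(c,uv):
    f=210/np.tan(np.radians(c['vfov']/2))
    d=np.array([(uv[0]-c['cx'])/f,(uv[1]-c['cy'])/f,1.])
    return np.array(c['eye']),R.from_euler('xyz',c['rotation']).as_matrix()@d
def plane(c,uv,z):
    e,d=ray(c,uv); return e+d*(z-e[2])/d[2]
def proj(c,p):
    f=210/np.tan(np.radians(c['vfov']/2))
    q=R.from_euler('xyz',c['rotation']).as_matrix().T@(np.asarray(p)-c['eye']); return f*q[0]/q[2]+c['cx'],f*q[1]/q[2]+c['cy']
def tri(c1,u1,c2,u2):
    A=0;b=0
    for c,u in((c1,u1),(c2,u2)):
        e,d=ray(c,u);d=d/np.linalg.norm(d);P=np.eye(3)-np.outer(d,d);A=A+P;b=b+P@e
    return np.linalg.solve(A,b)
def blobs(im,lo,hi,amin=60):
    m=cv2.inRange(cv2.cvtColor(im,cv2.COLOR_BGR2HSV),lo,hi)
    m=cv2.morphologyEx(m,cv2.MORPH_OPEN,np.ones((3,3)))
    n,_,s,ce=cv2.connectedComponentsWithStats(m)
    return [(ce[i].round(1),s[i]) for i in range(1,n) if s[i][4]>=amin]
E
python3 - <<'E'
from h import *
t=cv2.imread('pics/top0.png');s=cv2.imread('pics/scene0.png')
hs=cv2.cvtColor(t,cv2.COLOR_BGR2HSV)
for n,p in dict(egg=(389,235),egg2=(397,296),wood=(380,300),cap=(138,303),rim=(182,235),stud=(94,234),pierc=(110,240),redegg=(346,267)).items(): print(n,hs[p[1],p[0]])
for nm,im in(('top',t),('scene',s)):
    c=bot.get_calibration(nm)
    for k,lo,hi in(('brown',(5,120,60),(15,200,255)),('orange',(5,225,100),(22,255,255)),('blue',(100,60,60),(130,255,255))):
        for ce,st in blobs(im,lo,hi,30):
            if 60<ce[1]<330: print(nm,k,ce,st,plane(c,ce,dict(brown=58,orange=15,blue=70)[k]).round())
c=bot.get_calibration('top')
for uv in((220,235.5),): print(plane(c,uv,61))
E
```

```text
egg [ 24  88 255]
egg2 [ 19 121 252]
wood [ 18  73 102]
cap [ 21 255 254]
rim [ 38   5 224]
stud [116  21 173]
pierc [112  56 160]
redegg [  1 223 254]
top brown [388.7 211.8] [381 205  14  12  57] [ 572. -329.   58.]
top brown [216.5 255. ] [210 246  13  18 137] [501.  55.  58.]
top brown [396.8 263.1] [390 254  13  19 105] [ 458. -333.   58.]
top brown [397.5 291.3] [387 283  20  19 172] [ 398. -328.   58.]
top orange [137.7 302.7] [130 295  17  16 217] [412. 238.  15.]
top blue [110.8 227.5] [107 223   8  10  51] [574. 280.  70.]
top blue [ 97.6 249.4] [ 93 248  10   4  37] [528. 308.  70.]
scene brown [69.  95.2] [   0   66  145   59 1843] [-474. -195.   58.]
scene brown [308.9 160.8] [304 157  11   9  78] [466. 185.  58.]
scene brown [547.3 189.9] [531 179  29  25 425] [1007.  570.   58.]
scene brown [148.  234.4] [141 231  16   8  88] [ 415. -333.   58.]
scene brown [161.2 247.9] [154 245  16   7  87] [ 479. -331.   58.]
scene brown [174.5 262.1] [167 260  16   6  78] [ 540. -330.   58.]
scene brown [188.5 277.6] [182 275  14   6  60] [ 602. -330.   58.]
[542.7015714   45.43132808  61.        ]
```

Emit:
jog_arm([
  {"xyz": [-0.7, 0, 0], "spin": -0.83},
  {"xyz": [-0.7, 0, 0], "spin": -0.83},
  {"xyz": [-0.7, 0, 0], "spin": -0.83},
  {"xyz": [-0.7, 0, 0], "spin": -0.83},
  {"xyz": [-0.1, -0.64, 0], "spin": 0},
  {"xyz": [-0.1, -0.64, 0], "spin": 0},
  {"xyz": [-0.1, -0.64, 0], "spin": 0},
  {"xyz": [-0.1, -0.64, 0], "spin": 0},
  {"xyz": [-0.1, -0.64, 0], "spin": 0},
  {"xyz": [0, -0.64, 0], "spin": 0},
])

```text
time: 1.35
tool_pos: [429.4, 141.6, 226.5]
tcp_rot: [-3.142, -0.0, -3.142]
contact_force: [0.7, -0.9, 0.4]
grip_width: 91.5
finger_force: 0.0
```

Run:
```python
from h import *
import json
o=bot.get_obs();print(o['tool_pos'],o['tcp_rot'],o['joint_positions'])
c=bot.get_calibration('wrist');im=bot.capture('wrist');cv2.imwrite('pics/w1.png',im)
print(c); json.dump({k:np.asarray(v).tolist() for k,v in c.items()},open('w1.json','w'))
```

```text
[429.39976017 141.55843346 226.45353269] [-3.14150469e+00 -1.54744386e-04 -3.14152569e+00] [ 1.48699903e-01  2.08758456e-01  1.71124691e+00 -6.81913683e-05
  1.22175335e+00 -1.42214006e+00]
{'vfov': 71.57873092980174, 'cx': 278.3501889152696, 'cy': 210.6843331769917, 'eye': array([350.21515388, 142.67518805, 384.85591549]), 'rotation': array([ 2.84474068e+00, -3.07632463e-04,  1.57237319e+00])}
```

View pics/w1.png

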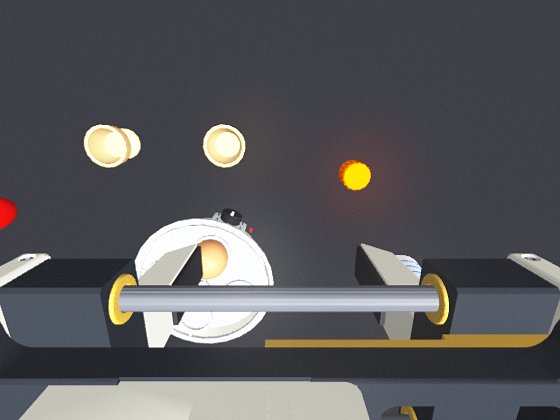

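The wrist view shows the cap at (355,176) and the rack egg at (212,260). The gripper hides the lower half of the picture, so I'll move out 160 mm in x so the piercer and rack are in the clear part.

Emit:
jog_arm([
  {"xyz": [-0.5, 0, 0], "spin": 0},
  {"xyz": [-0.5, 0, 0], "spin": 0},
  {"xyz": [-0.5, 0, 0], "spin": 0},
  {"xyz": [-0.5, 0, 0], "spin": 0},
  {"xyz": [0, 0, 0], "spin": 0},
  {"xyz": [0, 0, 0], "spin": 0},
  {"xyz": [0, 0, 0], "spin": 0},
  {"xyz": [0, 0, 0], "spin": 0},
  {"xyz": [0, 0, 0], "spin": 0},
  {"xyz": [0, 0, 0], "spin": 0},
])

```text
time: 2.65
tool_pos: [589.2, 143.4, 226.9]
tcp_rot: [3.141, 0.0, -3.141]
contact_force: [0.2, -0.5, -0.6]
grip_width: 91.5
finger_force: 0.0
```

Run:
```python
from h import *
import json
o=bot.get_obs();print(o['tool_pos'],o['tcp_rot'])
c=bot.get_calibration('wrist');im=bot.capture('wrist');cv2.imwrite('pics/w2.png',im)
print(c['eye'],c['rotation']); json.dump({k:np.asarray(v).tolist() for k,v in c.items()},open('w2.json','w'))
```

```text
[589.21151278 143.36840491 226.91223363] [ 3.14145688e+00  2.85104653e-04 -3.14132945e+00]
[509.94587144 144.42135467 385.30204937] [ 2.84429111e+00 -4.99234769e-04  1.57252938e+00]
```

View pics/w2.png

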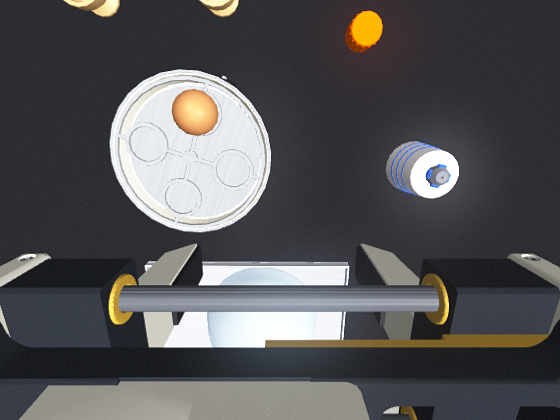

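The wrist view is clear: empty ring seats are at about (149,143), (182,196) and (233,168), and the egg is at (195,112). The piercer top is at about (434,172), with the stud top near (441,176).

Run:
```python
from h import *
import json
im=cv2.imread('pics/w2.png');c=json.load(open('w2.json'))
g=cv2.resize(cv2.cvtColor(im,cv2.COLOR_BGR2GRAY)[60:240,100:280],None,fx=4,fy=4,interpolation=cv2.INTER_CUBIC)
h=cv2.HoughCircles(g,cv2.HOUGH_GRADIENT,1.5,120,param1=60,param2=25,minRadius=65,maxRadius=90)
if h is not None:
  for x,y,r in h[0]: u=(x/4+100-.375,y/4+60-.375);print('circ',np.round(u,1),r/4,plane(c,u,65).round(1))
P=np.array([plane(c,u,65)[:2] for u in((149,143),(233,168),(182,196))])
print(P.round(1)); m=(P[0]+P[1])/2;print('ctr',m,np.linalg.norm(P-m,axis=1)); print('egg',plane(c,(195,112),83),'pred',2*m-P[2])
m=cv2.inRange(im,(235,235,235),(255,255,255));m[:,:380]=0;m[:140]=0;m[205:]=0;m[:,470:]=0
k=max(cv2.findContours(m,0,1)[0],key=cv2.contourArea)
e=cv2.fitEllipse(cv2.convexHull(k));print('top disc',e,plane(c,e[0],62))
for z in(77,):print('stud',plane(c,(441,176),z))
print(blobs(im,(5,225,100),(24,255,255)))
c1=json.load(open('w1.json'));print(blobs(cv2.imread('pics/w1.png'),(5,225,60),(28,255,255),40), plane(c1,(357,176.5),30),plane(c,(368,28),30))
```

```text
circ [192.8 109.7] 21.4625 [498.4  55.6  65. ]
circ [232.9 168.9] 16.5125 [560.1  94.6  65. ]
circ [148.6 141.9] 18.1625 [531.2   5.4  65. ]
circ [182.3 196.7] 16.8875 [591.7  35.9  65. ]
circ [218.3 204.9] 22.2875 [601.3  76.1  65. ]
circ [146.7 186.6] 21.05 [580.   -2.9  65. ]
circ [154.2  99.2] 22.2875 [488.3  16.8  65. ]
circ [240.1 131.4] 22.2875 [520.2 104.   65. ]
circ [225.4 104.1] 19.8125 [492.9  89.8  65. ]
circ [249.4  75.9] 22.2875 [466.2 115.4  65. ]
circ [200.7  61.3] 16.5125 [452.9  67.3  65. ]
[[532.3   5.8]
 [559.   94.8]
 [590.9  35.6]]
ctr [545.6704172   50.26537114] [46.45167222 46.45167222 47.50609708]
egg [501.21360615  62.60451914  83.        ] pred [500.47935619  64.91450986]
top disc ((434.2908630371094, 173.71897888183594), (43.87453842163086, 51.220035552978516), 47.237823486328125) [565.51246263 318.973168    62.        ]
stud [565.37521304 318.43311678  77.        ]
[(array([363.6,  30.9]), array([ 346,   11,   36,   41, 1121], dtype=int32))]
[(array([354.3, 174.4]), array([339, 160,  31,  30, 707], dtype=int32))] [414.65166923 239.61857445  30.        ] [414.16236077 240.38115797  30.        ]
```

```bash
python3 -c "
import cv2
a=cv2.imread('pics/w2.png');b=cv2.imread('pics/w1.png')
f=lambda i:cv2.resize(i,(400,400),interpolation=cv2.INTER_CUBIC)
cv2.imwrite('pics/crop1.png',cv2.hconcat([f(a[130:210,380:460+0]) if 0 else f(a[130:210,385:465]),f(b[145:205,325:385])]))"
```

```text
(no output)
```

View pics/crop1.png

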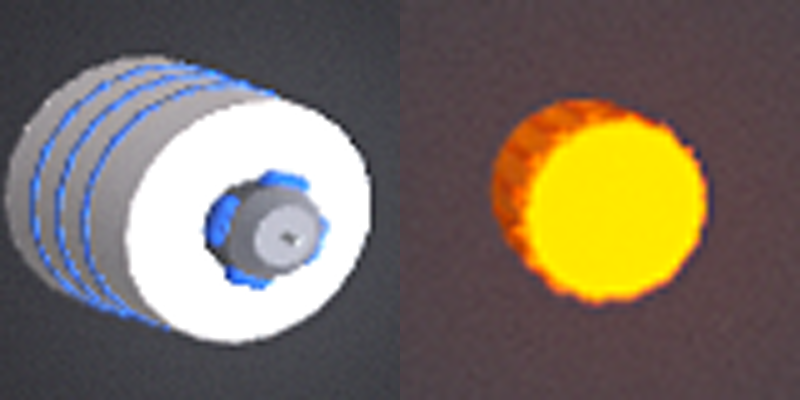

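The piercer is at about (565.4,318.7) and the cap at about (414.5,240). The rack centre is (545.5,50.0), turned −17°. Next I'll look at the holder from above.

Emit:
jog_arm([
  {"xyz": [0, -0.65, 0], "spin": 0},
  {"xyz": [0, -0.65, 0], "spin": 0},
  {"xyz": [0, -0.65, 0], "spin": 0},
  {"xyz": [0, -0.65, 0], "spin": 0},
  {"xyz": [0, -0.65, 0], "spin": 0},
  {"xyz": [0, -0.65, 0], "spin": 0},
  {"xyz": [0, -0.65, 0], "spin": 0},
  {"xyz": [0, -0.65, 0], "spin": 0},
  {"xyz": [0, -0.65, 0], "spin": 0},
  {"xyz": [0, 0, 0], "spin": 0},
])

```text
time: 3.95
tool_pos: [588.4, -328.6, 225.6]
tcp_rot: [-3.141, -0.001, 3.137]
contact_force: [-0.2, 0.0, -0.0]
grip_width: 91.9
finger_force: 0.0
```

Run:
```python
from h import *
import json
o=bot.get_obs();print(o['tool_pos'],o['tcp_rot'],o['joint_positions'])
c=bot.get_calibration('wrist');im=bot.capture('wrist');cv2.imwrite('pics/w3.png',im)
json.dump({k:np.asarray(v).tolist() for k,v in c.items()},open('w3.json','w'))
for lo in((5,100,60),):
  for ce,s in blobs(im,lo,(19,215,255),100): print(ce,s,plane(c,ce,60).round(1))
```

```text
[ 588.37162697 -328.55876101  225.63950133] [-3.14127211e+00 -7.54658637e-04  3.13697520e+00] [-6.22568603e-01  6.28662687e-01  1.05404375e+00 -7.02852214e-04
  1.45931563e+00 -2.18866926e+00]
[279.4  14.3] [259   0  45  30 886] [ 410.1 -325.7   60. ]
[534.9   3.9] [519   0  31  10 202] [402.3 -81.4  60. ]
[276.4  76.5] [263  49  40  47 748] [ 465.1 -328.9   60. ]
[276.4 135.9] [265 115  31  41 527] [ 523.8 -329.2   60. ]
[277.9 187.9] [268 172  29  38 436] [ 581.1 -327.8   60. ]
```

View pics/w3.png

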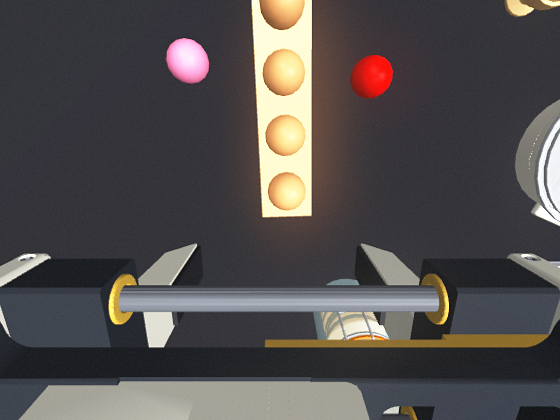

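Run:
```python
from h import *
import json
c=json.load(open('w3.json'))
for u in((286.5,191),(285,135),(284,72)):print(plane(c,u,61).round(1))
for u in((262,216),(311,215.5),(312,1),(252.5,1)):print('edge',plane(c,u,42).round(1))
t=bot.get_calibration('top')
print('jar base/top',plane(t,(335,143),0).round(),plane(t,(341,118),129).round())
for e in((587,-330.5,61),(525,-332,61)):print(proj(t,e))
```

```text
[ 584.5 -318.    61. ]
[ 522.9 -319.9   61. ]
[ 461.1 -321.2   61. ]
edge [ 620.5 -347.6   42. ]
edge [ 620.  -287.1   42. ]
edge [ 393.1 -292.8   42. ]
edge [ 392.9 -352.7   42. ]
jar base/top [ 759. -234.    0.] [ 770. -231.  129.]
(np.float64(389.0491987513652), np.float64(204.7729347152613))
(np.float64(392.94069743561363), np.float64(232.3613934641101))
```

Emit:
jog_arm([
  {"xyz": [0.05, 0.13, 0.4], "spin": 0},
  {"xyz": [0, 0, 0.5], "spin": 0},
  {"xyz": [0, 0, 0.5], "spin": 0},
  {"xyz": [0, 0, 0.4], "spin": 0},
  {"xyz": [0, 0, 0.2], "spin": 0},
  {"xyz": [0, 0, 0.13], "spin": 0},
  {"xyz": [0, 0, 0.1], "spin": 0},
  {"xyz": [0, 0, 0], "spin": 0},
  {"xyz": [0, 0, 0], "spin": 0},
  {"xyz": [0, 0, 0], "spin": 0},
])

```text
time: 5.25
tool_pos: [585.7, -314.5, 49.0]
tcp_rot: [-3.141, 0.001, -3.141]
contact_force: [-0.1, -0.2, -0.8]
grip_width: 91.6
finger_force: 0.0
```

Run:
```python
from h import *
im=bot.capture('wrist');cv2.imwrite('pics/w4.png',im)
```

```text
(no output)
```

View pics/w4.png

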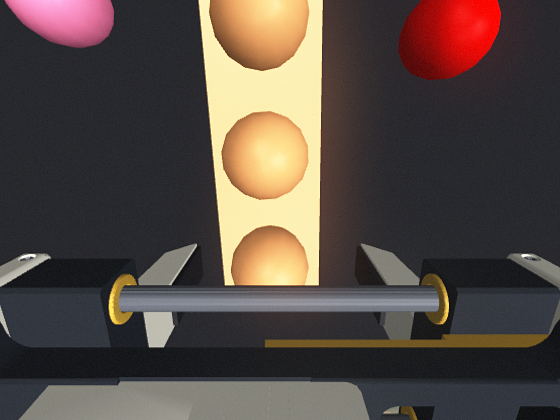

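The egg sits at column 269 and the finger midline at 280, so I'll shift about 4 mm toward −y while narrowing the fingers.

Emit:
jog_arm([
  {"xyz": [0, -0.05, 0.02], "spin": 0},
  {"xyz": [0, 0, 0], "spin": 0},
  {"xyz": [0, 0, 0], "spin": 0},
  {"xyz": [0, 0, 0], "spin": 0},
  {"xyz": [0, 0, 0], "spin": 0},
  {"xyz": [0, 0, 0], "spin": 0},
  {"xyz": [0, 0, 0], "spin": 0},
  {"xyz": [0, 0, 0], "spin": 0},
  {"xyz": [0, 0, 0], "spin": 0},
  {"xyz": [0, 0, 0], "spin": 0},
], gripper=75)

```text
time: 6.55
tool_pos: [585.4, -318.3, 46.7]
tcp_rot: [3.142, 0.0, -3.141]
contact_force: [-0.1, 0.4, -1.0]
grip_width: 68.8
finger_force: 0.0
```

Emit:
jog_arm([
  {"xyz": [0, 0, 0], "spin": 0},
  {"xyz": [0, 0, 0], "spin": 0},
  {"xyz": [0, 0, 0], "spin": 0},
  {"xyz": [0, 0, 0], "spin": 0},
  {"xyz": [0, 0, 0], "spin": 0},
  {"xyz": [0, 0, 0], "spin": 0},
  {"xyz": [0, 0, 0], "spin": 0},
  {"xyz": [0, 0, 0], "spin": 0},
  {"xyz": [0, 0, 0], "spin": 0},
  {"xyz": [0, 0, 0], "spin": 0},
], gripper=0)

```text
time: 7.8
tool_pos: [585.6, -319.2, 47.1]
tcp_rot: [-3.14, 0.001, 3.142]
contact_force: [0.1, -5.1, 1.1]
grip_width: 42.0
finger_force: 30.0
```

Emit:
jog_arm([
  {"xyz": [0, 0, -0.1], "spin": 0},
  {"xyz": [0, 0, -0.2], "spin": 0},
  {"xyz": [0, 0, -0.3], "spin": 0},
  {"xyz": [0, 0, -0.4], "spin": 0},
  {"xyz": [0, 0, -0.3], "spin": 0},
  {"xyz": [0, 0, -0.1], "spin": 0},
  {"xyz": [0, 0, 0], "spin": 0},
  {"xyz": [0, 0.1, 0], "spin": 0},
  {"xyz": [0, 0.2, 0], "spin": 0.5},
  {"xyz": [0, 0.2, 0], "spin": 0.5},
])

```text
time: 9.05
tool_pos: [585.6, -277.0, 157.3]
tcp_rot: [3.14, -0.002, 3.04]
contact_force: [-0.5, 0.2, -1.0]
grip_width: 42.2
finger_force: 30.0
```

Emit:
jog_arm([
  {"xyz": [0, 0.4, 0], "spin": 0.5},
  {"xyz": [0, 0.4, 0], "spin": 0.5},
  {"xyz": [0, 0.4, 0], "spin": 0.5},
  {"xyz": [0, 0.4, 0], "spin": 0.5},
  {"xyz": [0, 0.4, 0], "spin": 0},
  {"xyz": [0, 0.4, 0], "spin": 0},
  {"xyz": [0, 0.3, 0], "spin": 0},
  {"xyz": [0, 0.2, 0], "spin": 0},
  {"xyz": [0, 0.1, 0], "spin": 0},
  {"xyz": [0, 0, 0], "spin": 0},
])

```text
time: 10.3
tool_pos: [641.4, -45.4, 158.4]
tcp_rot: [-3.141, -0.001, 2.842]
contact_force: [0.3, -0.4, -1.0]
grip_width: 42.2
finger_force: 30.0
```

Emit:
jog_arm([
  {"xyz": [0.2, 0, 0], "spin": 0},
  {"xyz": [0.4, 0.08, 0], "spin": 0},
  {"xyz": [0.4, 0.1, 0], "spin": 0},
  {"xyz": [0.3, 0, 0], "spin": 0},
  {"xyz": [0.2, 0, 0.1], "spin": 0},
  {"xyz": [0, 0, 0.2], "spin": 0},
  {"xyz": [0, 0, 0.3], "spin": 0},
  {"xyz": [0, 0, 0.2], "spin": 0},
  {"xyz": [0, 0, 0], "spin": 0},
  {"xyz": [0, 0, 0], "spin": 0},
])

```text
time: 11.55
tool_pos: [531.6, 3.2, 95.4]
tcp_rot: [3.141, 0.001, 2.841]
contact_force: [0.2, 1.0, -0.3]
grip_width: 42.7
finger_force: 30.0
```

Run:
```python
from h import *
import json
o=bot.get_obs();print(o['tool_pos'],o['tcp_rot'])
c=bot.get_calibration('wrist');json.dump({k:np.asarray(v).tolist() for k,v in c.items()},open('w5.json','w'))
im=bot.capture('wrist');cv2.imwrite('pics/w5.png',im)
```

```text
[531.55240303   3.20147663  95.42047515] [3.14145310e+00 1.13280366e-03 2.84112340e+00]
```

View pics/w5.png

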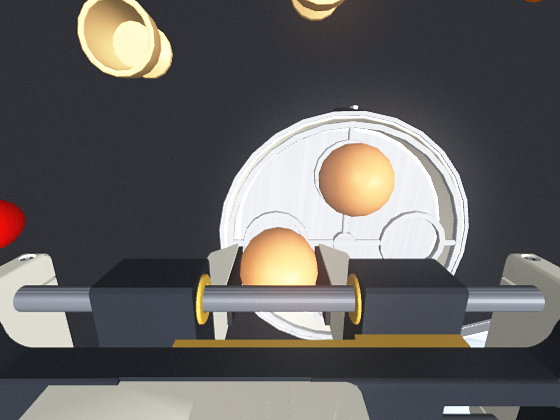

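The rack hub is at (345,240), seat A's ring at (411,241) and the target seat C's ring arc at about (276,240).

Run:
```python
from h import *
import json
c=json.load(open('w5.json'))
for u in((345,240),(411,241),(276.5,240.5)):print(plane(c,u,65).round(1))
print('egg0',plane(c,(357,179),83).round(1))
```

```text
[545.4  49.1  65. ]
[559.7  93.1  65. ]
[531.6   3.2  65. ]
egg0 [500.8  62.8  83. ]
```

Emit:
jog_arm([
  {"xyz": [0, 0, 0.1], "spin": 0},
  {"xyz": [0, 0, 0.1], "spin": 0},
  {"xyz": [0, 0, 0.04], "spin": 0},
  {"xyz": [0, 0, 0.03], "spin": 0},
  {"xyz": [0, 0, 0.02], "spin": 0},
  {"xyz": [0, 0, 0.01], "spin": 0},
  {"xyz": [0, 0, 0], "spin": 0},
  {"xyz": [0, 0, 0], "spin": 0},
  {"xyz": [0, 0, 0], "spin": 0},
  {"xyz": [0, 0, 0], "spin": 0},
])

```text
time: 12.85
tool_pos: [533.4, 2.3, 72.2]
tcp_rot: [-3.141, 0.006, 2.842]
contact_force: [1.7, -5.3, 7.6]
grip_width: 42.0
finger_force: 30.0
```

Emit:
jog_arm([
  {"xyz": [0, -0.02, -0.01], "spin": 0},
  {"xyz": [0, 0, 0], "spin": 0},
  {"xyz": [0, 0, 0], "spin": 0},
  {"xyz": [0, 0, 0], "spin": 0},
  {"xyz": [0, 0, 0], "spin": 0},
  {"xyz": [0, 0, -0.2], "spin": 0},
  {"xyz": [0, 0, -0.4], "spin": 0},
  {"xyz": [0, 0, -0.4], "spin": 0},
  {"xyz": [-0.2, 0, -0.3], "spin": 0},
  {"xyz": [-0.3, 0, 0], "spin": 0},
], gripper=72)

```text
time: 14.1
tool_pos: [570.2, -9.6, 178.1]
tcp_rot: [3.141, 0.004, 2.842]
contact_force: [0.5, -0.6, -0.2]
grip_width: 66.2
finger_force: 0.0
```

Run:
```python
from h import *
import json
o=bot.get_obs();print(o['tool_pos'],o['tcp_rot'])
c=bot.get_calibration('wrist');json.dump({k:np.asarray(v).tolist() for k,v in c.items()},open('w6.json','w'))
im=bot.capture('wrist');cv2.imwrite('pics/w6.png',im)
for ce,s in blobs(im,(5,60,60),(22,215,255),600): print(ce,s,plane(c,ce,83).round(1))
```

```text
[570.15221546  -9.61296195 178.0857136 ] [3.14079203 0.00431429 2.84217509]
[334.  111.6] [ 309   84   53   55 2084] [500.9  61.   83. ]
[272.5 169.9] [ 253  145   49   50 1116] [532.   -1.8  83. ]
[ 18.3 223.5] [  0 185  44  69 943] [ 510.5 -240.5   83. ]
[380.  341.9] [ 217  334  298   14 3126] [739.7  52.3  83. ]
```

View pics/w6.png

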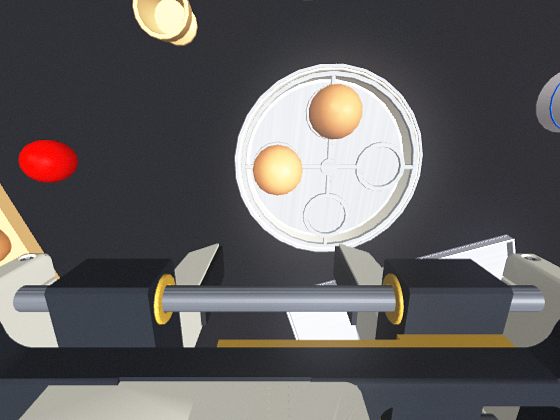

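The second egg is seated at (278,169), and seat A is free at (378,165). Going for egg 2.

Emit:
jog_arm([
  {"xyz": [-0.07, -0.5, 0], "spin": 0},
  {"xyz": [-0.07, -0.5, 0], "spin": 0},
  {"xyz": [-0.07, -0.5, 0], "spin": 0},
  {"xyz": [-0.07, -0.5, 0], "spin": 0},
  {"xyz": [-0.07, -0.5, 0], "spin": 0},
  {"xyz": [-0.08, -0.5, 0], "spin": 0},
  {"xyz": [-0.08, -0.5, 0], "spin": 0},
  {"xyz": [-0.08, -0.39, 0], "spin": 0},
  {"xyz": [0, 0, 0], "spin": 0},
  {"xyz": [0, 0, 0], "spin": 0},
], gripper=80)

```text
time: 15.4
tool_pos: [521.9, -319.9, 175.1]
tcp_rot: [3.141, -0.001, 2.842]
contact_force: [0.1, 0.7, -1.1]
grip_width: 73.5
finger_force: 0.0
```

Run:
```python
from h import *
o=bot.get_obs();print(o['tool_pos'],o['tcp_rot'])
c=bot.get_calibration('wrist')
im=bot.capture('wrist');cv2.imwrite('pics/w7.png',im)
for ce,s in blobs(im,(5,90,60),(19,215,255),300): print(ce,s,plane(c,ce,61).round(1))
```

```text
[ 521.8518517  -319.93919039  175.09069588] [ 3.14065623e+00 -1.00000635e-03  2.84181017e+00]
[229.3  80.3] [ 206   50   51   55 1521] [ 401.2 -325.5   61. ]
[252.3 147.8] [ 232  123   47   48 1062] [ 461.1 -324.8   61. ]
[303.2 174.1] [288 137  31  83 666] [ 498.2 -286.7   61. ]
[270.9 205.4] [256 185  41  45 793] [ 518.5 -325.    61. ]
[298.5 260.9] [281 249  32  21 371] [ 583.7 -315.7   61. ]
```

Emit:
jog_arm([
  {"xyz": [-0.02, -0.01, 0.3], "spin": 0},
  {"xyz": [0, 0, 0.4], "spin": 0},
  {"xyz": [0, 0, 0.4], "spin": 0},
  {"xyz": [0, 0, 0.2], "spin": 0},
  {"xyz": [0, 0, 0.15], "spin": 0},
  {"xyz": [0, 0, 0.1], "spin": 0},
  {"xyz": [0, 0, 0.06], "spin": 0},
  {"xyz": [0, 0, 0], "spin": 0},
  {"xyz": [0, 0, 0], "spin": 0},
  {"xyz": [0, 0, 0], "spin": 0},
])

```text
time: 16.7
tool_pos: [523.5, -322.3, 47.2]
tcp_rot: [-3.141, 0.001, 2.842]
contact_force: [0.4, 0.2, 0.0]
grip_width: 73.5
finger_force: 0.0
```

Emit:
jog_arm([
  {"xyz": [0, 0, 0], "spin": 0},
  {"xyz": [0, 0, 0], "spin": 0},
  {"xyz": [0, 0, 0], "spin": 0},
  {"xyz": [0, 0, 0], "spin": 0},
  {"xyz": [0, 0, 0], "spin": 0},
  {"xyz": [0, 0, 0], "spin": 0},
  {"xyz": [0, 0, 0], "spin": 0},
  {"xyz": [0, 0, 0], "spin": 0},
  {"xyz": [0, 0, 0], "spin": 0},
  {"xyz": [0, 0, 0], "spin": 0},
], gripper=0)

```text
time: 17.95
tool_pos: [523.4, -321.8, 46.7]
tcp_rot: [3.141, -0.0, 2.842]
contact_force: [0.9, 5.1, 2.2]
grip_width: 42.3
finger_force: 30.0
```

Emit:
jog_arm([
  {"xyz": [0, 0, -0.1], "spin": 0},
  {"xyz": [0, 0, -0.2], "spin": 0},
  {"xyz": [0, 0, -0.3], "spin": 0},
  {"xyz": [0, 0, -0.4], "spin": 0},
  {"xyz": [0, 0, -0.3], "spin": 0},
  {"xyz": [0, 0, -0.1], "spin": 0},
  {"xyz": [0.05, 0.1, 0], "spin": 0},
  {"xyz": [0.05, 0.2, 0], "spin": 0},
  {"xyz": [0.1, 0.4, 0], "spin": 0},
  {"xyz": [0.1, 0.5, 0], "spin": 0},
])

```text
time: 19.2
tool_pos: [528.0, -221.4, 157.5]
tcp_rot: [3.141, -0.002, 2.841]
contact_force: [0.1, -0.4, -1.2]
grip_width: 41.9
finger_force: 30.0
```

Emit:
jog_arm([
  {"xyz": [0.1, 0.5, 0], "spin": 0},
  {"xyz": [0.1, 0.5, 0], "spin": 0},
  {"xyz": [0.1, 0.5, 0], "spin": 0},
  {"xyz": [0.1, 0.5, 0], "spin": 0},
  {"xyz": [0.1, 0.5, 0], "spin": 0},
  {"xyz": [0.1, 0.5, 0], "spin": 0},
  {"xyz": [0.1, 0.4, 0], "spin": 0},
  {"xyz": [0.1, 0.3, 0], "spin": 0},
  {"xyz": [0, 0.2, 0], "spin": 0},
  {"xyz": [0, 0, 0], "spin": 0},
])

```text
time: 20.45
tool_pos: [559.6, 94.7, 158.2]
tcp_rot: [-3.141, -0.001, 2.844]
contact_force: [0.1, 0.7, -0.8]
grip_width: 42.1
finger_force: 30.0
```

Emit:
jog_arm([
  {"xyz": [0, 0, 0.2], "spin": 0},
  {"xyz": [0, 0, 0.3], "spin": 0},
  {"xyz": [0, 0, 0.2], "spin": 0},
  {"xyz": [0, 0, 0.1], "spin": 0},
  {"xyz": [0, 0, 0.1], "spin": 0},
  {"xyz": [0, 0, 0.06], "spin": 0},
  {"xyz": [0, 0, 0.05], "spin": 0},
  {"xyz": [0, 0, 0.03], "spin": 0},
  {"xyz": [0, 0, 0.02], "spin": 0},
  {"xyz": [0, 0, 0], "spin": 0},
])

```text
time: 21.7
tool_pos: [560.0, 93.6, 74.2]
tcp_rot: [3.142, 0.001, 2.842]
contact_force: [0.7, -1.3, -0.7]
grip_width: 42.2
finger_force: 30.0
```

Emit:
jog_arm([
  {"xyz": [0, 0, 0.01], "spin": 0},
  {"xyz": [0, 0, 0.01], "spin": 0},
  {"xyz": [0, 0, 0.01], "spin": 0},
  {"xyz": [0, 0, 0], "spin": 0},
  {"xyz": [0, 0, 0], "spin": 0},
  {"xyz": [0, 0, 0], "spin": 0},
  {"xyz": [0, 0, 0], "spin": 0},
  {"xyz": [0, 0, 0], "spin": 0},
  {"xyz": [0, 0, 0], "spin": 0},
  {"xyz": [0, 0, 0], "spin": 0},
])

```text
time: 22.95
tool_pos: [560.6, 93.2, 72.2]
tcp_rot: [3.141, 0.002, 2.842]
contact_force: [1.1, -4.0, 6.0]
grip_width: 42.1
finger_force: 30.0
```

Emit:
jog_arm([
  {"xyz": [0, 0, 0], "spin": 0},
  {"xyz": [0, 0, 0], "spin": 0},
  {"xyz": [0, 0, 0], "spin": 0},
  {"xyz": [0, 0, 0], "spin": 0},
  {"xyz": [0, 0, 0], "spin": 0},
  {"xyz": [0, 0, -0.2], "spin": 0},
  {"xyz": [0, 0, -0.4], "spin": 0},
  {"xyz": [0, 0, -0.4], "spin": 0},
  {"xyz": [-0.2, 0, -0.3], "spin": 0},
  {"xyz": [-0.3, 0, 0], "spin": 0},
], gripper=72)

```text
time: 24.2
tool_pos: [599.5, 82.1, 179.7]
tcp_rot: [3.14, 0.006, 2.842]
contact_force: [0.4, -0.5, -0.3]
grip_width: 65.9
finger_force: 0.0
```

Run:
```python
from h import *
o=bot.get_obs();print(o['tool_pos'],o['tcp_rot'])
c=bot.get_calibration('wrist')
im=bot.capture('wrist');cv2.imwrite('pics/w8.png',im)
for ce,s in blobs(im,(5,60,60),(22,215,255),400):
    u=(s[0]+s[2]/2-.5,s[1]+s[3]/2-.5);print(u,s,plane(c,u,84).round(1))
for k,v in dict(A=(559.8,94.5,84),C=(531.4,3,84),D=(500.5,63,84)).items(): print(k,np.round(proj(c,v),1))
```

```text
[599.52334073  82.07417138 179.73008718] [3.13958852 0.00579893 2.84240402]
(np.float64(41.0), np.float64(16.0)) [ 24   0  35  33 744] [399.3 -42.   84. ]
(np.float64(71.0), np.float64(22.0)) [ 56   0  31  45 596] [409.4 -22.3  84. ]
(np.float64(218.5), np.float64(110.0)) [ 192   83   54   55 2193] [501.3  62.3  84. ]
(np.float64(167.5), np.float64(168.0)) [ 141  143   54   51 1432] [533.1   3.   84. ]
(np.float64(277.0), np.float64(169.0)) [ 253  144   49   51 1530] [562.   93.9  84. ]
(np.float64(166.0), np.float64(299.0)) [158 274  17  51 411] [654.6 -51.5  84. ]
(np.float64(392.0), np.float64(299.0)) [383 274  19  51 475] [721.7 166.1  84. ]
(np.float64(365.5), np.float64(340.5)) [ 217  334  298   14 3044] [763.9 129.9  84. ]
A [276.9 166.4]
C [166.8 166.1]
D [219.  108.7]
```

All three eggs are seated in the rack, each within 2 to 3 mm. Next is the cap.

Emit:
jog_arm([
  {"xyz": [0.2, 0.1, 0], "spin": 0},
  {"xyz": [0.3, 0.2, 0], "spin": 0},
  {"xyz": [0.4, 0.2, 0], "spin": 0},
  {"xyz": [0.4, 0.2, 0], "spin": 0},
  {"xyz": [0.4, 0.2, 0.1], "spin": 0},
  {"xyz": [0.3, 0.2, 0.3], "spin": 0},
  {"xyz": [0.2, 0.1, 0.3], "spin": 0},
  {"xyz": [0, 0, 0.2], "spin": 0},
  {"xyz": [0, 0, 0], "spin": 0},
  {"xyz": [0, 0, 0], "spin": 0},
])

```text
time: 25.5
tool_pos: [458.0, 225.9, 104.4]
tcp_rot: [3.141, 0.001, 2.842]
contact_force: [0.9, 1.1, 0.3]
grip_width: 66.1
finger_force: 0.0
```

Run:
```python
from h import *
o=bot.get_obs();print(o['tool_pos'],o['tcp_rot'])
c=bot.get_calibration('wrist')
im=bot.capture('wrist');cv2.imwrite('pics/w9.png',im)
hs=cv2.cvtColor(im,cv2.COLOR_BGR2HSV)
for lo in((5,225,60),(25,225,240),(22,225,240)):
  for ce,s in blobs(im,lo,(32,255,255),100):
    u=(s[0]+s[2]/2-.5,s[1]+s[3]/2-.5);print(lo,ce,u,s,plane(c,u,30).round(1),hs[int(ce[1]),int(ce[0])])
```

```text
[457.95711028 225.86703097 104.40592978] [3.14092942e+00 6.57666005e-04 2.84197551e+00]
(5, 225, 60) [276.4 164.7] (np.float64(276.5), np.float64(164.5)) [ 256  143   42   44 1463] [413.2 239.5  30. ] [ 29 255 255]
(25, 225, 240) [276.8 165.6] (np.float64(276.5), np.float64(165.5)) [ 257  146   40   40 1296] [413.9 239.2  30. ] [ 29 255 255]
(22, 225, 240) [276.7 165.5] (np.float64(276.5), np.float64(165.5)) [ 256  145   42   42 1363] [413.9 239.2  30. ] [ 29 255 255]
```

Emit:
jog_arm([
  {"xyz": [0.2, 0, 0], "spin": 0},
  {"xyz": [0.28, 0, 0.1], "spin": 0},
  {"xyz": [0.1, 0, 0.2], "spin": 0},
  {"xyz": [0, 0, 0.3], "spin": 0},
  {"xyz": [0, 0, 0.3], "spin": 0},
  {"xyz": [0, 0, 0.2], "spin": 0},
  {"xyz": [0, 0, 0.1], "spin": 0},
  {"xyz": [0, 0, 0.04], "spin": 0},
  {"xyz": [0, 0, 0], "spin": 0},
  {"xyz": [0, 0, 0], "spin": 0},
])

```text
time: 26.8
tool_pos: [414.2, 239.5, 4.9]
tcp_rot: [3.141, 0.001, 2.842]
contact_force: [0.3, -0.3, -0.6]
grip_width: 66.0
finger_force: 0.0
```

Emit:
jog_arm([
  {"xyz": [0, 0, 0], "spin": 0},
  {"xyz": [0, 0, 0], "spin": 0},
  {"xyz": [0, 0, 0], "spin": 0},
  {"xyz": [0, 0, 0], "spin": 0},
  {"xyz": [0, 0, 0], "spin": 0},
  {"xyz": [0, 0, 0], "spin": 0},
  {"xyz": [0, 0, 0], "spin": 0},
  {"xyz": [0, 0, 0], "spin": 0},
  {"xyz": [0, 0, 0], "spin": 0},
  {"xyz": [0, 0, 0], "spin": 0},
], gripper=0)

```text
time: 28.05
tool_pos: [413.8, 239.3, 4.3]
tcp_rot: [3.141, -0.0, 2.842]
contact_force: [0.5, 0.3, -0.0]
grip_width: 33.2
finger_force: 30.0
```

Emit:
jog_arm([
  {"xyz": [0, 0, -0.1], "spin": 0},
  {"xyz": [0, 0, -0.3], "spin": 0},
  {"xyz": [0, 0, -0.5], "spin": 0},
  {"xyz": [0, 0, -0.5], "spin": 0},
  {"xyz": [0, 0.1, -0.17], "spin": 0},
  {"xyz": [-0.2, 0.2, 0], "spin": 0},
  {"xyz": [-0.4, 0.3, 0], "spin": 0},
  {"xyz": [-0.4, 0.3, 0], "spin": 0},
  {"xyz": [-0.4, 0.3, 0], "spin": 0},
  {"xyz": [-0.4, 0.3, 0], "spin": 0},
])

```text
time: 29.3
tool_pos: [587.9, 311.8, 130.4]
tcp_rot: [3.141, 0.0, 2.842]
contact_force: [-0.2, -0.0, -0.8]
grip_width: 33.5
finger_force: 30.0
```

Emit:
jog_arm([
  {"xyz": [-0.3, 0, 0], "spin": 0},
  {"xyz": [-0.17, 0, 0], "spin": 0},
  {"xyz": [0, 0, 0], "spin": 0},
  {"xyz": [0, 0, 0], "spin": 0},
  {"xyz": [0, 0, 0], "spin": 0},
  {"xyz": [0, 0, 0], "spin": 0},
  {"xyz": [0, 0, 0], "spin": 0},
  {"xyz": [0, 0, 0], "spin": 0},
  {"xyz": [0, 0, 0], "spin": 0},
  {"xyz": [0, 0, 0], "spin": 0},
])

```text
time: 30.55
tool_pos: [622.8, 300.3, 129.9]
tcp_rot: [3.142, -0.0, 2.842]
contact_force: [-0.7, -0.3, 0.5]
grip_width: 33.8
finger_force: 30.0
```

```bash
cat > meas.py <<'E'
from h import *
import sys
o=bot.get_obs();print(o['tool_pos'],o['tcp_rot'])
c=bot.get_calibration('wrist')
im=bot.capture('wrist');cv2.imwrite(f'pics/{sys.argv[1]}.png',im)
for ce,s in blobs(im,(5,225,60),(32,255,255),200): print('orange',ce,s)
m=cv2.inRange(im,(235,235,235),(255,255,255));m[245:]=0
k=max(cv2.findContours(m,0,1)[0],key=cv2.contourArea)
e=cv2.fitEllipse(cv2.convexHull(k));print('disc',e,plane(c,e[0],62).round(1))
x,y,w,h=cv2.boundingRect(k);q=np.zeros(m.shape,np.uint8);cv2.drawContours(q,[cv2.convexHull(k)],-1,255,-1)
n=cv2.bitwise_and(q,cv2.bitwise_not(m));n=cv2.morphologyEx(n,cv2.MORPH_OPEN,np.ones((3,3)))
kk=max(cv2.findContours(n,0,1)[0],key=cv2.contourArea)
print('stud blob',cv2.boundingRect(kk),cv2.minEnclosingCircle(kk),plane(c,cv2.minEnclosingCircle(kk)[0],71).round(1))
E
python3 meas.py w10
```

```text
[622.79573404 300.31344354 129.88105978] [ 3.14154394e+00 -4.30681794e-05  2.84174973e+00]
orange [278.3 262.4] [ 247  235   64   50 2672]
disc ((278.2514343261719, 147.7073974609375), (70.1378173828125, 72.67163848876953), 10.810237884521484) [565.3 319.2  62. ]
stud blob (261, 133, 35, 36) ((277.9429931640625, 150.11917114257812), 18.12151527404785) [566.2 318.7  71. ]
```

Emit:
jog_arm([
  {"xyz": [0.2, 0, 0], "spin": 0},
  {"xyz": [0.3, 0.013, 0], "spin": 0},
  {"xyz": [0.2, 0, 0], "spin": 0},
  {"xyz": [0.054, 0, 0], "spin": 0},
  {"xyz": [0, 0, 0.2], "spin": 0},
  {"xyz": [0, 0, 0.2], "spin": 0},
  {"xyz": [0, 0, 0.08], "spin": 0},
  {"xyz": [0, 0, 0], "spin": 0},
  {"xyz": [0, 0, 0], "spin": 0},
  {"xyz": [0, 0, 0], "spin": 0},
])

```text
time: 31.85
tool_pos: [565.8, 319.3, 92.2]
tcp_rot: [3.141, 0.001, 2.842]
contact_force: [0.0, 0.4, -0.7]
grip_width: 34.0
finger_force: 30.0
```

Run:
```python
from h import *
o=bot.get_obs();print(o['tool_pos'])
im=bot.capture('wrist');cv2.imwrite('pics/w11.png',cv2.resize(im[170:300,190:370],(720,520),interpolation=cv2.INTER_CUBIC))
```

```text
[565.83852834 319.25455371  92.15340996]
```

View pics/w11.png

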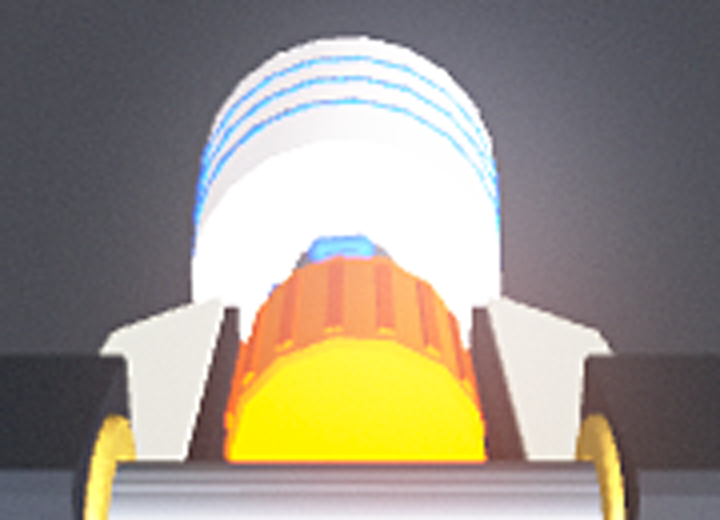

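The picture shows the cap centred over the stud to within about 1 mm: cap at crop column 357, beaker at 347. I'll trim about 0.7 mm toward −y and lower onto the stud.

Emit:
jog_arm([
  {"xyz": [0, -0.009, 0], "spin": 0},
  {"xyz": [0, 0, 0.03], "spin": 0},
  {"xyz": [0, 0, 0.03], "spin": 0},
  {"xyz": [0, 0, 0.03], "spin": 0},
  {"xyz": [0, 0, 0.03], "spin": 0},
  {"xyz": [0, 0, 0.03], "spin": 0},
  {"xyz": [0, 0, 0], "spin": 0},
  {"xyz": [0, 0, 0], "spin": 0},
  {"xyz": [0, 0, 0], "spin": 0},
  {"xyz": [0, 0, 0], "spin": 0},
])

```text
time: 33.15
tool_pos: [565.3, 318.5, 79.6]
tcp_rot: [3.141, 0.0, 2.842]
contact_force: [-0.5, 0.7, -0.8]
grip_width: 33.7
finger_force: 30.0
```

Emit:
jog_arm([
  {"xyz": [0, 0, 0.015], "spin": 0},
  {"xyz": [0, 0, 0.015], "spin": 0},
  {"xyz": [0, 0, 0.015], "spin": 0},
  {"xyz": [0, 0, 0.015], "spin": 0},
  {"xyz": [0, 0, 0], "spin": 0},
  {"xyz": [0, 0, 0], "spin": 0},
  {"xyz": [0, 0, 0], "spin": 0},
  {"xyz": [0, 0, 0], "spin": 0},
  {"xyz": [0, 0, 0], "spin": 0},
  {"xyz": [0, 0, 0], "spin": 0},
])

```text
time: 34.4
tool_pos: [565.6, 318.2, 75.9]
tcp_rot: [3.141, 0.001, 2.842]
contact_force: [-1.9, -2.0, 6.7]
grip_width: 33.6
finger_force: 30.0
```

Emit:
jog_arm([
  {"xyz": [0.004, -0.006, 0.015], "spin": 0},
  {"xyz": [0, 0, 0.015], "spin": 0},
  {"xyz": [0, 0, 0.015], "spin": 0},
  {"xyz": [0, 0, 0.015], "spin": 0},
  {"xyz": [0, 0, 0.01], "spin": 0},
  {"xyz": [0, 0, 0], "spin": 0},
  {"xyz": [0, 0, 0], "spin": 0},
  {"xyz": [0, 0, 0], "spin": 0},
  {"xyz": [0, 0, 0], "spin": 0},
  {"xyz": [0, 0, 0], "spin": 0},
])

```text
time: 35.65
tool_pos: [564.8, 318.1, 69.2]
tcp_rot: [3.141, 0.0, 2.842]
contact_force: [0.5, -0.5, -1.2]
grip_width: 33.5
finger_force: 30.0
```

It has clicked through, so I'll press it home.

Emit:
jog_arm([
  {"xyz": [0, 0, 0.015], "spin": 0},
  {"xyz": [0, 0, 0.015], "spin": 0},
  {"xyz": [0, 0, 0.015], "spin": 0},
  {"xyz": [0, 0, 0.01], "spin": 0},
  {"xyz": [0, 0, 0], "spin": 0},
  {"xyz": [0, 0, 0], "spin": 0},
  {"xyz": [0, 0, 0], "spin": 0},
  {"xyz": [0, 0, 0], "spin": 0},
  {"xyz": [0, 0, 0], "spin": 0},
  {"xyz": [0, 0, 0], "spin": 0},
])

```text
time: 36.9
tool_pos: [565.1, 318.3, 66.0]
tcp_rot: [3.141, 0.001, 2.842]
contact_force: [-3.1, -0.3, 5.8]
grip_width: 33.7
finger_force: 30.0
```

Emit:
jog_arm([
  {"xyz": [0, 0, 0.005], "spin": 0},
  {"xyz": [0, 0, 0.005], "spin": 0},
  {"xyz": [0, 0, 0], "spin": 0},
  {"xyz": [0, 0, 0], "spin": 0},
  {"xyz": [0, 0, 0], "spin": 0},
  {"xyz": [0, 0, 0], "spin": 0},
  {"xyz": [0, 0, 0], "spin": 0},
  {"xyz": [0, 0, 0], "spin": 0},
  {"xyz": [0, 0, 0], "spin": 0},
  {"xyz": [0, 0, 0], "spin": 0},
])

```text
time: 38.15
tool_pos: [565.2, 318.3, 65.9]
tcp_rot: [3.14, 0.001, 2.842]
contact_force: [-2.8, -0.9, 9.7]
grip_width: 33.8
finger_force: 30.0
```

Emit:
jog_arm([
  {"xyz": [0, 0, 0.003], "spin": 0},
  {"xyz": [0, 0, 0], "spin": 0},
  {"xyz": [0, 0, 0], "spin": 0},
  {"xyz": [0, 0, 0], "spin": 0},
  {"xyz": [0, 0, 0], "spin": 0},
  {"xyz": [0, 0, 0], "spin": 0},
  {"xyz": [0, 0, 0], "spin": 0},
  {"xyz": [0, 0, 0], "spin": 0},
  {"xyz": [0, 0, 0], "spin": 0},
  {"xyz": [0, 0, 0], "spin": 0},
])

```text
time: 39.4
tool_pos: [565.1, 318.3, 65.8]
tcp_rot: [3.14, 0.001, 2.842]
contact_force: [-3.5, -1.1, 10.9]
grip_width: 33.8
finger_force: 30.0
```

Run:
```python
from h import *
o=bot.get_obs();print(o['tool_pos'],o['contact_force'],o['finger_force'])
print(bot.close_job())
```

```text
[565.14823521 318.34337477  65.81598693] [-3.50042489 -1.13999575 10.89786657] 30.00480112619698
the job is handed in; nothing more can be done
None
```

I handed the job in at 39.4 s: three eggs stand in the rack, two remain in the holder, and the cap is clicked home on the piercer, still held and pressed with about 11 N; no verdict was returned.

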